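# Prise open the tea box with the turner

## Task

Use the kitchen turner as a lever to open the wooden tea box: slip its blade into the wide notch under the front edge of the lid, prise the lid up gently and swing it right back past upright until it rests open by itself. Only the turner may touch the tea box, the box must not be shoved or tipped, and the other things stay where they are. Then lay the turner down flat on the worktop, clear of the tea box, and leave it there.

Things in the scene. Friction and masses are not known exactly. Their poses are not given: they have to be found in the camera images.
- turner: slotted kitchen turner lying along its own x, 318 mm, 0.08 kg. Origin mid-length, at underside level; z up. Black handle x = -159 to -34 mm, 24 mm wide (y), z 1 to 22 mm: grip it firmly across y, near x = -50. Shank 10 mm wide, x = -44 to 74 mm, arched to z = 24 mm. Metal blade x = 68 to 159 mm, 76 mm wide; its flat outer part (x = 93 to 159 mm) lies between z = 0 and 6 mm.
- blade_tip (a point): middle of the front edge of the turner's blade, at (159, 0, 4.5) mm in the turner's frame, same axes.
- tea_box: dark wooden tea box, loose, 1.3 kg, 130 mm (its x) by 160 mm (y) by 72 mm high with lid. Origin at the centre of its underside, z up; the notched front looks to its -x (to the robot's right), the hinge is at +x. Walls 7 mm, tea sachets inside up to 42 mm. Lid: plain panel 130 x 160 x 7 mm, 0.05 kg, no handle, flush with the walls, underside at 65 mm.
- notch (a point): centre of the notch's mouth, in the outer face of the box's front wall under the lid's front edge, 58 mm above the box's underside. The notch is 104 mm wide (y), 14 mm high (51 to 65 mm above the underside), goes through the 7 mm wall and is closed above by the lid. Axes are the box's: the blade goes in along +x.
- lid_hinge (a point): middle of the hinge axis of the lid, on the far (+x) top edge of the box, 65 mm above its underside, 130 mm from the notch's mouth; the axis lies along the box's y.
- lid (a joint): opening angle of the lid: 0 shut, 1.57 upright, 1.95 rad its stop (leaning back, open). It falls shut when let go before upright and falls open beyond it.
- mug: spotted white mug with a handle, 82 mm across (114 mm with handle), 91 mm tall; a bystander. Origin at the centre of its underside.
- ramekin: small white baking dish, 69 mm across, 38 mm tall; a bystander. Origin at the centre of its underside.
- onion: brown onion, 72 mm; a bystander. Origin at the centre of its underside.
- jar: glass jar with a red screw cap, 65 mm across, 100 mm tall; a bystander. Origin at the centre of its underside.

How it is judged:
On the way, in this order (a step that is already met when the one before it is completed fails the run):
1. the turner has been taken up (more than 30 mm above the worktop) (height (world z) of turner above 0.03 m), for 0.2 s.
2. the lid is prised up more than 0.25 rad, resting on the turner (value of joint lid above 0.25 rad and contact force between turner and tea_box above 0.1 N), for 0.1 s.
3. the lid is swung back beyond upright (more than 1.7 rad) (value of joint lid above 1.7 rad), for 0.1 s.
At the end, for the whole second after the job is handed in: The lid rests open beyond 1.7 rad; the turner lies flat on the worktop (underside within 12 mm of it, tilted under 0.15 rad), right way up, at rest and not touching the tea box, its blade tip over 80 mm from the box's centre; the box stands upright (under 0.1 rad) within 40 mm of where it stood (value of joint lid above 1.7 rad and height (world z) of turner between -0.012 and 0.012 m and angle between turner's own z axis and vertical below 0.15 rad and linear speed of turner below 0.03 m/s and contact force between turner and tea_box below 0.05 N and horizontal distance between blade_tip and tea_box above 0.08 m and angle between tea_box's own z axis and vertical below 0.1 rad and distance of tea_box from where it was at the start of the episode below 0.04 m).
It fails at once if the fingers or the arm touch the tea box or its lid (over 0.5 N) (contact force between any of the fingers, the arm and tea_box above 0.5 N).
It fails at once if the turner presses on the tea box with more than 20 N (contact force between turner and tea_box above 20 N).
It fails at once if the tea box is shoved more than 40 mm or tipped more than 0.2 rad (distance of tea_box from where it was at the start of the episode above 0.04 m or angle between tea_box's own z axis and vertical above 0.2 rad).
It fails at once if a bystander (mug, ramekin, onion, jar) is moved more than 30 mm (distance of any of mug, ramekin, onion, jar from where it was at the start of the episode above 0.03 m).
It also fails if it takes over 61 s, if anything falls off the work surface, if the arm or the gripper's body presses on something with over 40 N, if the wrist force passes 120 N, or if a joint passes its speed limit or range.

## Robot

A 7-joint arm with a two-finger parallel gripper is mounted at the origin on a cart in front of the work surface, level with it; the furniture and walls round the work are solid. World frame = base frame: x ahead of the robot, y to its left, z up, the work surface at z = 0. Lengths are in m, angles in rad, forces in N, time in s.
With the tool pointing down it reaches from about 0.4 to 0.925 m from the base axis. Payload 5.6 kg.
Tool frame: the origin (TCP) lies between the finger pads; the fingertips stand 17 mm ahead of it and the grasp point (between the pads) lies 2 mm behind it; x points along the fingers, z is the direction in which the jaws open and shut, and the axes are right-handed (so a half turn about x gives the same grasp; the last joint's range is limited). The gripper opens to 85 mm and grips with 20 to 120 N. Pads are 22 mm wide; open, the fingers measure 114 mm over their backs; the gripper's body (76 mm by 85 mm) begins 54 mm behind the grasp point. The pads swing forward as they close: fully open they stand 13 mm farther back than shut.
Start: joints at [1.215, 0.468, -0.012, 1.603, 0.006, 1.071, -0.056], TCP at [0.2, -0.618, 0.248] pointing down, gripper open.
Joint ranges: [-2.53, 2.53], [-0.31, 2.02], [-1.57, 1.55], [0.28, 2.44], [-1.29, 4.43], [0.15, 1.84], [-2.92, 2.92]. Speed limits (rad/s): [2.57, 2.57, 3.14, 3.14, 3.14, 3.14, 3.14].

## Interface

Orientations are given as [roll, pitch, yaw] about the fixed x, y, z axes, in that order (R = Rz(yaw) Ry(pitch) Rx(roll)).
In Python, from rig import monitor, capture, job gives the robot as it stands.
- The arm moves only by the tool play_rows, never from a script. Its argument "increments" is a list of rows, each an object of numbers: "x", "y", "z": the shift along the tool's x, y, z normalised to -1 to 1, where 1 is 40 mm; "spin": the turn about the tool's x normalised to -1 to 1, where 1 is 120 degrees. A call has exactly 10 rows; each row shifts and turns the commanded pose from where the row before left it, along the tool's axes as they then stand; what a row does not reach is not made up. A row lasts 1/8 s, in which the tool goes at most 62.5 mm and 10.7 degrees, less where a joint would pass 70% of its speed; a pose out of reach is approached as far as the arm can. A call with a number of a shift or a turn outside -1 to 1 is refused whole. A call with a gripper value outside its range is refused whole. "claw" is the finger opening in mm, from 0 to 85.4, set as the call begins (left out, the last holds). The fingers move at their own pace and stop on an object; the grip force is fixed at half the most. Time passes only in rows, so rows that do not move let the fingers close, or fill a call up. It gives the time, the measured TCP pose, the force and the opening at its end, in the units of the state.
- monitor.state(): the state, without advancing time (a new reading comes with each control period).
- capture(name): name is "scene" or "side" or "wrist"; returns a dict with "image" (480x640x3 uint8, blue, green, red), "intrinsics" (3x3 intrinsics, pixels), "R" (3x3) and "t" (3): a world point X has camera coordinates R X + t. Camera axes: x right, y down, z forward; pixel columns grow to the right and rows downward; lengths in m; the calibration is good to about 2 mm. A picture is of the moment at which its call begins. There is no depth.
- job.close_job(): hands the job in, once; it reports no verdict.
The state is a dict: "time": time; "joint_positions": joint angles; "qvel": joint speeds; "joint_efforts": joint torques, N m; "eef_pos": TCP position; "ee_rot": TCP orientation; "ft_force": force on the tool from outside, world axes, zero at the start; "wrist_torque": the same for the moment, N m; "finger_gap": finger opening in m.
Only numpy, scipy, OpenCV 4.12 (cv2) and the standard library are available. Lean on these libraries where they do the work, as an engineer would, in place of code of your own. Each camera call takes 0.05 s, during which the arm holds its last target. There are 200 camera calls.

## Working session

There is one attempt and no reset: what is moved stays moved. The work goes in short steps, Python scripts to look and compute and a tool call to move; the robot and the scene stay as the last step left them, time stands still between calls to the robot, and variables do not carry over. Pictures are saved under pics/ and viewed, about 8 in all and at most 12, crops included, and the job is handed in when it is done.

Besides the shell and the picture viewer there is one more tool, called by a JSON object that holds its "api" and its "payload". play_rows: Moves the arm, as the interface text tells. Its arguments: {"type":"object","properties":{"increments":{"type":"array","items":{"type":"object","properties":{"x":{"type":"number","minimum":-1,"maximum":1},"y":{"type":"number","minimum":-1,"maximum":1},"z":{"type":"number","minimum":-1,"maximum":1},"spin":{"type":"number","minimum":-1,"maximum":1}}}},"claw":{"type":"number"}},"required":["increments"]}

```bash
mkdir -p pics; python3 - <<'E'
from rig import monitor,capture
import cv2,numpy as np,pickle
d={}
for n in("scene","side"):
    c=capture(n);d[n]=c;cv2.imwrite(f"pics/{n}0.png",c["image"])
    R=np.array(c["R"]);print(n,-R.T@np.array(c["t"]),R.round(3).tolist(),np.array(c["intrinsics"]).round(1).tolist())
pickle.dump(d,open("c0.pkl","wb"))
print(monitor.state())
E
```

```text
scene [0.01147664 0.59826963 0.97082015] [[-0.633, -0.774, 0.012], [-0.655, 0.527, -0.542], [0.414, -0.351, -0.84]] [[547.2, 0.0, 316.4], [0.0, 547.2, 239.9], [0.0, 0.0, 1.0]]
side [0.47158911 1.07790029 0.49027262] [[-1.0, 0.023, -0.006], [0.015, 0.427, -0.904], [-0.018, -0.904, -0.427]] [[470.7, 0.0, 321.4], [0.0, 470.7, 241.5], [0.0, 0.0, 1.0]]
{'time': 0.1, 'joint_positions': array([ 1.21498797,  0.46831975, -0.01162194,  1.60352841,  0.00597366,
        1.07142702, -0.05630578]), 'qvel': array([-1.22053637e-03, -1.78543984e-03,  6.04731298e-04, -2.60334320e-03,
        2.81941878e-04,  3.28622563e-04,  1.02467417e-05]), 'joint_efforts': array([ 1.35941809e-03, -5.33518660e+01,  2.18943501e-02, -2.51965410e+01,
        1.15226486e-02,  4.25711143e-03, -4.60355159e-05]), 'eef_pos': array([ 0.19983335, -0.61801189,  0.24741499]), 'ee_rot': array([-3.08920284,  1.56914854,  1.93592869]), 'ft_force': array([ 0.0718763 , -0.13662523, -0.36133759]), 'wrist_torque': array([ 0.00515215,  0.03699274, -0.05483132]), 'finger_gap': 0.08531287682409527}
```

View pics/scene0.png

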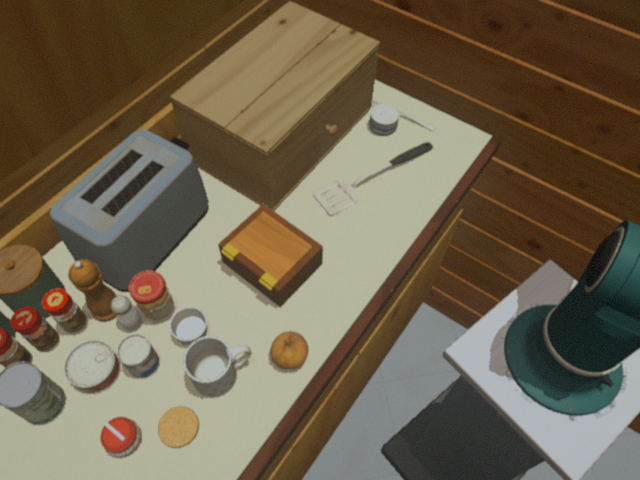

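View pics/side0.png

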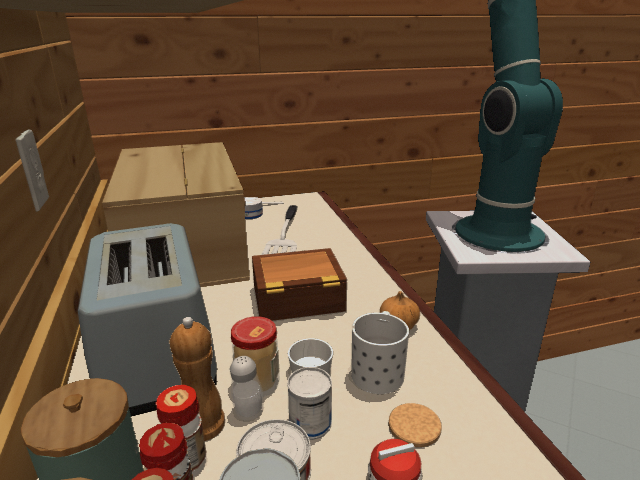

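The scene view shows the box lid at about (270,250), with its hinges (yellow) toward the camera (+y). The turner's handle is at (410,155) and its blade at (335,198), pointing at the box. Next I'll enlarge this region.

```bash
cat > h.py <<'E'
import numpy as np,cv2,pickle
def ray(c,p,z):
    R=np.array(c["R"]);o=-R.T@np.array(c["t"]);K=np.array(c["intrinsics"])
    d=R.T@np.linalg.solve(K,[p[0],p[1],1.]);return o+d*(z-o[2])/d[2]
def proj(c,X):
    q=np.array(c["R"])@np.array(X)+np.array(c["t"]);q=np.array(c["intrinsics"])@q;return q[:2]/q[2]
E
python3 - <<'E'
from h import *
d=pickle.load(open("c0.pkl","rb"));c=d["scene"];im=c["image"]
cr=im[125:310,205:445];cv2.imwrite("pics/crop.png",cv2.resize(cr,None,fx=3.2,fy=3.2,interpolation=cv2.INTER_CUBIC))
for p in[(265,207),(322,245),(277,290),(220,250)]:print("lid",p,ray(c,p,.072).round(4))
for p in[(432,147),(392,163)]:print("handle",p,ray(c,p,.015).round(4))
for p in[(313,192),(327,215),(357,202)]:print("blade",p,ray(c,p,.004).round(4))
E
```

```text
lid (265, 207) [0.581  0.2539 0.072 ]
lid (322, 245) [0.438  0.2219 0.072 ]
lid (277, 290) [0.4144 0.3491 0.072 ]
lid (220, 250) [0.5525 0.3824 0.072 ]
handle (432, 147) [ 0.5129 -0.1759  0.015 ]
handle (392, 163) [ 0.5359 -0.0686  0.015 ]
blade (313, 192) [0.5906 0.12   0.004 ]
blade (327, 215) [0.5228 0.136  0.004 ]
blade (357, 202) [0.5084 0.0619 0.004 ]
```

View pics/crop.png

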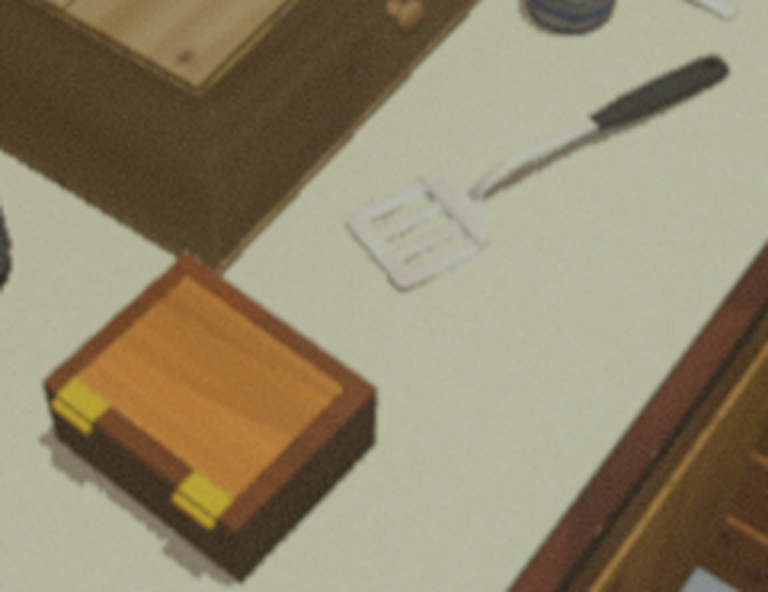

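The crop shows sharp lid corners and the whole turner. Now I'll refine the positions, including the chest face.

```bash
python3 - <<'E'
from h import *
d=pickle.load(open("c0.pkl","rb"));c=d["scene"]
f=lambda p:(p[0]/3.2+205,p[1]/3.2+125)
L=np.array([ray(c,f(p),.072) for p in[(187,257),(375,391),(238,529),(46,385)]])
a,b,e,g=L;print(L.round(4),"sides",[np.linalg.norm(L[i]-L[i-3]).round(4) for i in range(4)])
ctr=L.mean(0);v=(e+g-a-b);w=(a+g-b-e);print("ctr",ctr,"yaw x",np.degrees(np.arctan2(v[1],v[0])),"yaw -y",np.degrees(np.arctan2(w[1],w[0])))
u=v/np.linalg.norm(v);print("notch",ctr-u*.065,"hinge",ctr+u*.065)
h1=ray(c,f((722,66)),.012);h0=ray(c,f((597,121)),.012)
t1=ray(c,f((350,222)),.004);t2=ray(c,f((403,289)),.004);t=(t1+t2)/2;s1=ray(c,f((488,243)),.006);s0=ray(c,f((428,177)),.006)
print("handle",h1,h0,"tip",t1,t2,t,np.linalg.norm(t1-t2),"len",np.linalg.norm((t-h1)[:2]))
for q in(t-h1,h0-h1,t-h0,t2-s1,t1-s0):print("yaw",np.degrees(np.arctan2(q[1],q[0])))
for p in[(218,270),(480,5)]:print("chest",ray(c,f(p),0))
S=d["side"]
for n,X in(("tip",t),("h1",h1),("h0",h0),("a",a),("b",b),("e",e),("g",g)):print(n,proj(S,X).round(1))
E
```

```text
[[0.5864 0.2539 0.072 ]
 [0.4339 0.2248 0.072 ]
 [0.4111 0.3461 0.072 ]
 [0.5622 0.3773 0.072 ]] sides [np.float64(0.1553), np.float64(0.1234), np.float64(0.1543), np.float64(0.1258)]
ctr [0.49841304 0.30052399 0.072     ] yaw x 100.8909764230225 yaw -y 11.239967362010018
notch [0.51069419 0.23669474 0.072     ] hinge [0.48613188 0.36435325 0.072     ]
handle [ 0.51952976 -0.17890077  0.012     ] [ 0.5385587  -0.07031264  0.012     ] tip [0.58352951 0.12181322 0.004     ] [0.51681977 0.12982797 0.004     ] [0.55017464 0.12582059 0.004     ] 0.06718947875414097 len 0.30625841245771296
yaw 84.2572503995899
yaw 80.0604325702755
yaw 86.61063356311595
yaw 83.45430288124383
yaw 86.04761573864013
chest [0.61034719 0.21631835 0.        ]
chest [ 6.85317556e-01 -8.88853969e-02  1.11022302e-16]
tip [278.3 256.7]
h1 [295.3 205.1]
h0 [287. 220.]
a [254.2 255.9]
b [331.5 248.1]
e [347.1 277.7]
g [260.8 288.2]
```

```bash
python3 - <<'E'
import cv2
im=cv2.imread("pics/side0.png")[190:330,230:360]
cv2.imwrite("pics/crop2.png",cv2.resize(im,None,fx=4,fy=4,interpolation=cv2.INTER_CUBIC))
E
```

```text
(no output)
```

View pics/crop2.png

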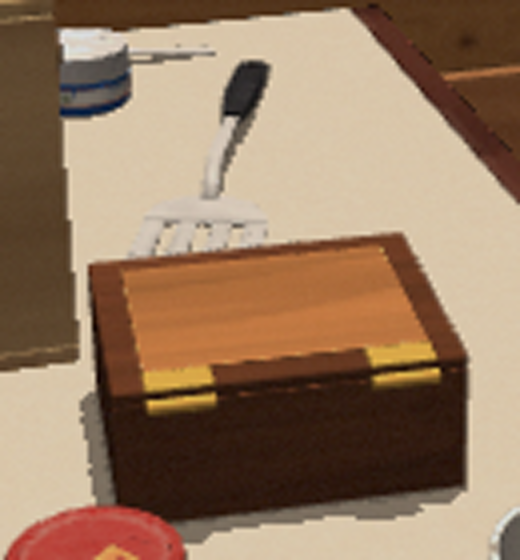

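```bash
cat >> h.py <<'E'
from scipy.spatial.transform import Rotation as Ro
def tool(s): return Ro.from_euler("xyz",s["ee_rot"]).as_matrix()
def plan(s,X,yawz=None):
    """shift to world X in units of 40mm along tool axes now; spin (deg) to bring tool z axis to world yaw yawz (mod 180)"""
    R=tool(s);d=R.T@(np.array(X)-s["eef_pos"])/.04
    print("t",s["time"],"pos",s["eef_pos"].round(4),"toolx",R[:,0].round(3),"zyaw",np.degrees(np.arctan2(R[1,2],R[0,2])).round(2),"F",s["ft_force"].round(2),"gap",round(s["finger_gap"],4))
    print("shift units",d.round(2))
    if yawz is not None:
        a=np.degrees(np.arctan2(R[1,2],R[0,2]));dy=(yawz-a+90)%180-90
        print("spin deg",-dy if R[2,0]<0 else dy,"units",(-dy/120).round(4))
E
python3 - <<'E'
from h import *
from rig import monitor
plan(monitor.state(),[.536,-.086,.16],85-90)
E
```

```text
t 0.1 pos [ 0.1998 -0.618   0.2474] toolx [-0.001  0.002 -1.   ] zyaw -72.08 F [ 0.07 -0.14 -0.36] gap 0.0853
shift units [  2.2   12.09 -10.07]
spin deg -67.08117621571796 units -0.559
```

{"api": "play_rows", "payload": {"increments": [{"y":0.8,"z":-0.67},{"y":0.8,"z":-0.67},{"y":0.8,"z":-0.67},{"y":0.8,"z":-0.67},{"y":0.8,"z":-0.67},{"y":0.8,"z":-0.67},{"y":0.8,"z":-0.67},{"y":0.8,"z":-0.67},{"y":0.8,"z":-0.67},{"y":0.8,"z":-0.67}], "claw": 85}}

```text
$.increments[0]: bad value
```

{"api": "play_rows", "payload": {"increments": [{"y":0.8,"z":-0.66},{"y":0.8,"z":-0.66},{"y":0.8,"z":-0.66},{"y":0.8,"z":-0.66},{"y":0.8,"z":-0.66},{"spin":-0.08,"x":0.2},{"spin":-0.08,"x":0.2},{"spin":-0.08,"x":0.2},{"spin":-0.08,"x":0.2},{"spin":-0.08,"x":0.2}]}}

```text
$.increments[0]: bad value
```

{"api": "play_rows", "payload": {"increments": [{"spin":-0.08,"x":0.2},{"spin":-0.08,"x":0.2},{"x":0.2},{"x":0.2},{"x":0.2},{"x":0.1},{"x":0.1},{},{},{}]}}

```text
$.increments[0]: bad value
```

```bash
python3 - <<'E'
from h import *
from rig import monitor,capture
plan(monitor.state(),[.536,-.086,.16],85-90)
c=capture("wrist");pickle.dump(c,open("w1.pkl","wb"));cv2.imwrite("pics/w1.png",c["image"])
E
```

```text
t 0.1 pos [ 0.1998 -0.618   0.2474] toolx [-0.001  0.002 -1.   ] zyaw -72.08 F [ 0.07 -0.14 -0.36] gap 0.0853
shift units [  2.2   12.09 -10.07]
spin deg -67.08117621571796 units -0.559
```

View pics/w1.png

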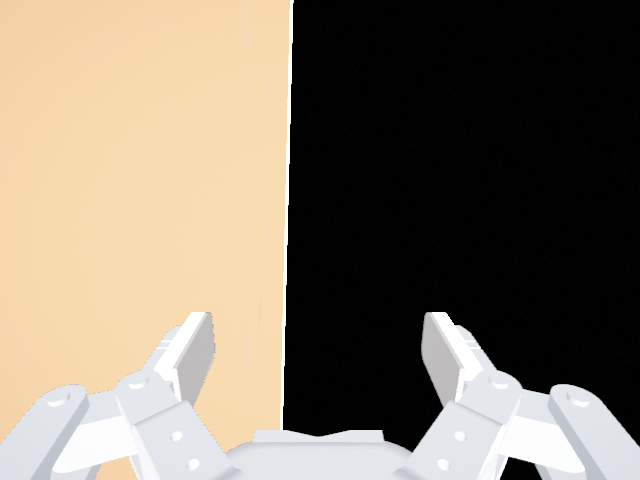

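The moves were refused because each row needs all four keys, so this view shows only the table edge. I'm resending with full rows.

{"api": "play_rows", "payload": {"increments": [{"x":0,"y":0.8,"z":-0.67,"spin":0},{"x":0,"y":0.8,"z":-0.67,"spin":0},{"x":0,"y":0.8,"z":-0.67,"spin":0},{"x":0,"y":0.8,"z":-0.67,"spin":0},{"x":0,"y":0.8,"z":-0.67,"spin":0},{"x":0,"y":0.8,"z":-0.67,"spin":0},{"x":0,"y":0.8,"z":-0.67,"spin":0},{"x":0,"y":0.8,"z":-0.67,"spin":0},{"x":0,"y":0.8,"z":-0.67,"spin":0},{"x":0,"y":0.8,"z":-0.67,"spin":0}], "claw": 85}}

```text
time: 1.4
eef_pos: [0.4224, -0.2638, 0.2482]
ee_rot: [-1.676, 1.571, -2.935]
ft_force: [-0.5, -0.9, 0.1]
finger_gap: 0.0852
```

{"api": "play_rows", "payload": {"increments": [{"x":0,"y":0.8,"z":-0.66,"spin":0},{"x":0,"y":0.8,"z":-0.66,"spin":0},{"x":0,"y":0.8,"z":-0.66,"spin":0},{"x":0,"y":0.8,"z":-0.66,"spin":0},{"x":0,"y":0.8,"z":-0.66,"spin":0},{"x":0.2,"y":0,"z":0,"spin":-0.08},{"x":0.2,"y":0,"z":0,"spin":-0.08},{"x":0.2,"y":0,"z":0,"spin":-0.08},{"x":0.2,"y":0,"z":0,"spin":-0.08},{"x":0.2,"y":0,"z":0,"spin":-0.08}]}}

```text
time: 2.65
eef_pos: [0.5334, -0.0902, 0.2078]
ee_rot: [-2.745, 1.57, 3.123]
ft_force: [-0.3, -0.8, 0.5]
finger_gap: 0.0848
```

{"api": "play_rows", "payload": {"increments": [{"x":0.2,"y":0,"z":0,"spin":-0.08},{"x":0.2,"y":0,"z":0,"spin":-0.08},{"x":0.2,"y":0,"z":0,"spin":0},{"x":0.2,"y":0,"z":0,"spin":0},{"x":0.2,"y":0,"z":0,"spin":0},{"x":0.2,"y":0,"z":0,"spin":0},{"x":0,"y":0,"z":0,"spin":0},{"x":0,"y":0,"z":0,"spin":0},{"x":0,"y":0,"z":0,"spin":0},{"x":0,"y":0,"z":0,"spin":0}]}}

```text
time: 3.9
eef_pos: [0.5338, -0.0902, 0.1605]
ee_rot: [-0.311, 1.57, -0.396]
ft_force: [-0.5, -0.3, 0.3]
finger_gap: 0.0847
```

```bash
python3 - <<'E'
from h import *
from rig import monitor,capture
plan(monitor.state(),[.536,-.086,.16],85-90)
c=capture("wrist");pickle.dump(c,open("w1.pkl","wb"));cv2.imwrite("pics/w2.png",c["image"])
E
```

```text
t 3.9 pos [ 0.5338 -0.0902  0.1605] toolx [ 0. -0. -1.] zyaw -4.88 F [-0.53 -0.29  0.32] gap 0.0847
shift units [0.01 0.11 0.05]
spin deg 0.11508416896084839 units 0.001
```

View pics/w2.png

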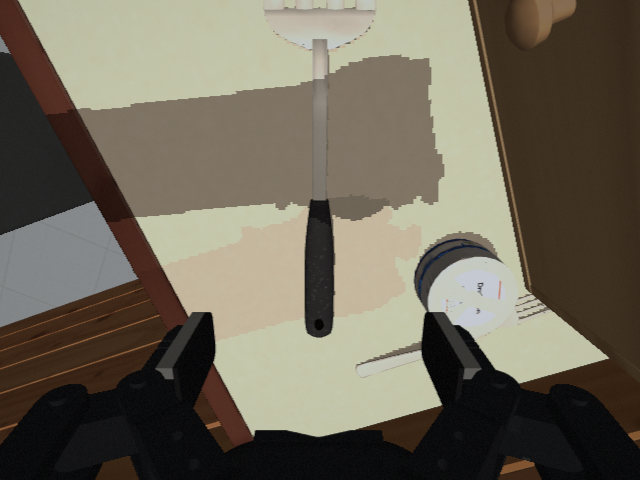

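The wrist view shows the handle from (319,202) to (319,335) and the shank at (320,40). The turner is nearly aligned with the tool.

```bash
python3 - <<'E'
from h import *
c=pickle.load(open("w1.pkl","rb"))
g=cv2.cvtColor(c["image"],cv2.COLOR_BGR2GRAY)
for r in (215,240,265,290,310):
    x=np.where(g[r,280:360]<75)[0]+280;print(r,x.min(),x.max(),ray(c,((x.min()+x.max())/2,r),.018).round(4))
P=[ray(c,(319,202),.018),ray(c,(319,336),.012),ray(c,(320,45),.012)]
print(np.array(P).round(4),np.linalg.norm(P[0]-P[1]),np.linalg.norm(P[0]-P[2]))
for a,b in((1,0),(0,2),(1,2)):
  q=P[b]-P[a];print(np.degrees(np.arctan2(q[1],q[0])))
E
```

```text
215 309 330 [ 0.5361 -0.0783  0.018 ]
240 306 332 [ 0.5341 -0.0981  0.018 ]
265 305 332 [ 0.532  -0.1189  0.018 ]
290 305 333 [ 0.5305 -0.1407  0.018 ]
310 305 332 [ 0.5286 -0.1589  0.018 ]
[[ 0.5366 -0.0683  0.018 ]
 [ 0.5266 -0.1876  0.012 ]
 [ 0.5461  0.0373  0.012 ]] 0.11992311588700041 0.10612361642571161
85.21163901612111
84.82887053305413
85.03197141575845
```

{"api": "play_rows", "payload": {"increments": [{"x":0.4,"y":0.24,"z":0.02,"spin":0},{"x":0.5,"y":0,"z":0,"spin":0},{"x":0.5,"y":0,"z":0,"spin":0},{"x":0.5,"y":0,"z":0,"spin":0},{"x":0.5,"y":0,"z":0,"spin":0},{"x":0.4,"y":0,"z":0,"spin":0},{"x":0.4,"y":0,"z":0,"spin":0},{"x":0.21,"y":0,"z":0,"spin":0},{"x":0.1,"y":0,"z":0,"spin":0},{"x":0,"y":0,"z":0,"spin":0}]}}

```text
time: 5.2
eef_pos: [0.5354, -0.0807, 0.0199]
ee_rot: [-0.184, 1.571, -0.269]
ft_force: [-0.2, 0.2, -0.0]
finger_gap: 0.0851
```

{"api": "play_rows", "payload": {"increments": [{"x":0,"y":0,"z":0,"spin":0},{"x":0,"y":0,"z":0,"spin":0},{"x":0,"y":0,"z":0,"spin":0},{"x":0,"y":0,"z":0,"spin":0},{"x":0,"y":0,"z":0,"spin":0},{"x":0,"y":0,"z":0,"spin":0},{"x":0,"y":0,"z":0,"spin":0},{"x":0,"y":0,"z":0,"spin":0},{"x":0,"y":0,"z":0,"spin":0},{"x":0,"y":0,"z":0,"spin":0}], "claw": 10}}

```text
time: 6.45
eef_pos: [0.5354, -0.0808, 0.0203]
ee_rot: [-0.796, 1.57, -0.881]
ft_force: [-1.9, -0.9, 6.7]
finger_gap: 0.0157
```

{"api": "play_rows", "payload": {"increments": [{"x":0,"y":0,"z":0,"spin":0},{"x":0,"y":0,"z":0,"spin":0},{"x":0,"y":0,"z":0,"spin":0},{"x":-0.1,"y":0,"z":0,"spin":0},{"x":-0.1,"y":0,"z":0,"spin":0},{"x":-0.1,"y":0,"z":0,"spin":0},{"x":-0.1,"y":0,"z":0,"spin":0},{"x":-0.2,"y":0,"z":0,"spin":0},{"x":-0.2,"y":0,"z":0,"spin":0},{"x":-0.2,"y":0,"z":0,"spin":0}]}}

```text
time: 7.7
eef_pos: [0.5353, -0.0807, 0.0606]
ee_rot: [-0.248, 1.57, -0.333]
ft_force: [-0.4, -0.7, -1.1]
finger_gap: 0.016
```

{"api": "play_rows", "payload": {"increments": [{"x":-0.2,"y":0,"z":0,"spin":0},{"x":-0.2,"y":0,"z":0,"spin":0},{"x":-0.2,"y":0,"z":0,"spin":0},{"x":-0.1,"y":0,"z":0,"spin":0},{"x":0,"y":0,"z":0,"spin":0},{"x":0,"y":0,"z":0,"spin":0},{"x":0,"y":0,"z":0,"spin":0},{"x":0,"y":0,"z":0,"spin":0},{"x":0,"y":0,"z":0,"spin":0},{"x":0,"y":0,"z":0,"spin":0}]}}

```text
time: 8.95
eef_pos: [0.5352, -0.0807, 0.0878]
ee_rot: [-2.969, 1.571, -3.054]
ft_force: [0.8, 0.3, -2.1]
finger_gap: 0.0157
```

```bash
python3 - <<'E'
from h import *
from rig import monitor,capture
plan(monitor.state(),[.536,-.086,.16],85-90)
d={n:capture(n) for n in("scene","side","wrist")};pickle.dump(d,open("c2.pkl","wb"))
a=cv2.resize(d["side"]["image"][150:330,220:400],(600,600),interpolation=cv2.INTER_CUBIC)
cv2.imwrite("pics/s3.png",a)
E
```

```text
t 8.95 pos [ 0.5352 -0.0807  0.0878] toolx [-0. -0. -1.] zyaw -4.88 F [ 0.78  0.34 -2.08] gap 0.0157
shift units [-1.8  -0.13  0.03]
spin deg 0.11826338927637892 units 0.001
```

View pics/s3.png

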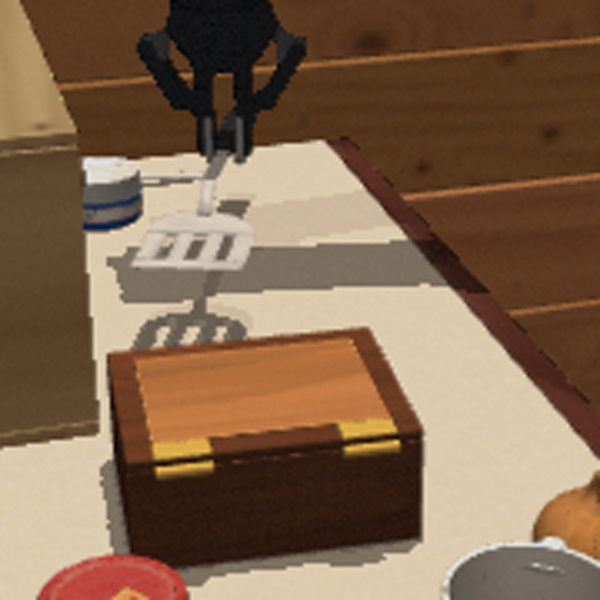

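The side view shows the turner held level, with the blade's front corners at side pixels (260,230) and (294,232). I'll check that against the scene view.

```bash
python3 - <<'E'
from h import *
d=pickle.load(open("c2.pkl","rb"))
u=np.array([.0851,.9964,0]);n=np.array([-.9964,.0851,0])
tip=np.array([.5352,-.0807,.0675+.0045])+.209*u
for k in("side","scene"):
    for s in(.038,-.038):print(k,s,proj(d[k],tip+n*s).round(1))
S=d["scene"];p=proj(S,tip);x0,y0=int(p[0])-75,int(p[1])-60
im=cv2.resize(S["image"][y0:y0+120,x0:x0+160],None,fx=4,fy=4,interpolation=cv2.INTER_CUBIC);print(x0,y0)
cv2.imwrite("pics/s4.png",im)
E
```

```text
side 0.038 [292.7 229.9]
side -0.038 [258.4 229.2]
scene 0.038 [332.2 196.9]
scene -0.038 [311.6 173.2]
246 124
```

View pics/s4.png

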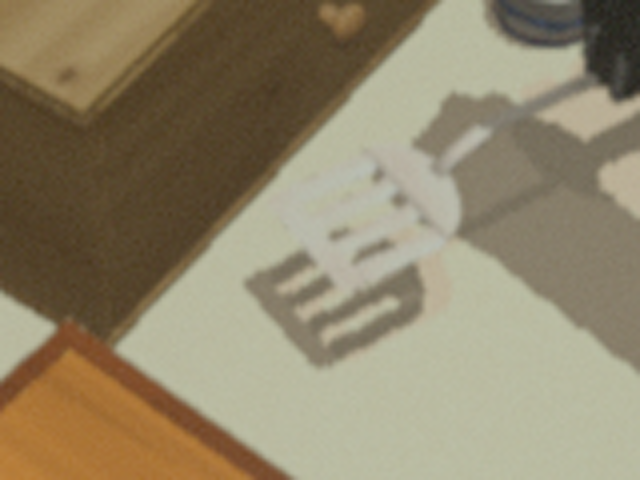

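```bash
cat >> h.py <<'E'
def tri(c1,p1,c2,p2):
    P=[np.array(c["intrinsics"])@np.c_[np.array(c["R"]),np.array(c["t"])] for c in(c1,c2)]
    X=cv2.triangulatePoints(P[0],P[1],np.array(p1,float).reshape(2,1),np.array(p2,float).reshape(2,1))[:,0];X=X[:3]/X[3]
    return X,np.r_[proj(c1,X)-p1,proj(c2,X)-p2].round(1)
E
python3 - <<'E'
from h import *
d=pickle.load(open("c2.pkl","rb"));a,b=d["scene"],d["side"]
print("tip",tri(a,(324.7,186.6),b,(277.2,231.0)))
f=lambda p:(p[0]/3.2+205,p[1]/3.2+125);g=lambda p:(p[0]/4+230,p[1]/4+190)
for n,p,q in(("a",(187,257),(90,265)),("b",(375,391),(403,235)),("e",(238,529),(465,358)),("g",(46,385),(108,395))):print(n,tri(a,f(p),b,g(q)))
# table-level tip at start, same measure
print("tip0",tri(a,(323,205),b,g((200,256))))
E
```

```text
tip (array([0.54963571, 0.12224212, 0.06580017]), array([-0. , -0.1,  0.1,  0.1]))
a (array([0.58907146, 0.25259446, 0.06965291]), array([-0.2, -0.4,  0.5,  0.4]))
b (array([0.43510041, 0.22383778, 0.06993427]), array([-0. , -0.1,  0.1,  0.1]))
e (array([0.41270856, 0.34504386, 0.06796863]), array([ 0. ,  0.1, -0.1, -0.1]))
g (array([0.56683714, 0.37566181, 0.06819886]), array([-0.4, -1. ,  1.3,  0.9]))
tip0 (array([0.54513195, 0.12916538, 0.0118878 ]), array([-0.1, -0.2,  0.2,  0.2]))
```

{"api": "play_rows", "payload": {"increments": [{"x":0.07,"y":0,"z":0,"spin":-0.033},{"x":0.07,"y":0,"z":0,"spin":-0.033},{"x":0.07,"y":0,"z":0,"spin":-0.033},{"x":0.06,"y":0,"z":0,"spin":-0.032},{"x":0,"y":0.2,"z":0.1,"spin":0},{"x":0,"y":0.2,"z":0.1,"spin":0},{"x":0,"y":0.2,"z":0.1,"spin":0},{"x":0,"y":0.2,"z":0.1,"spin":0},{"x":0,"y":0,"z":0,"spin":0},{"x":0,"y":0,"z":0,"spin":0}]}}

```text
time: 10.35
eef_pos: [0.5449, -0.0465, 0.077]
ee_rot: [-2.37, 1.57, -2.181]
ft_force: [-0.5, 0.2, -1.4]
finger_gap: 0.0156
```

```bash
python3 - <<'E'
from h import *
from rig import monitor
plan(monitor.state(),[.5578,-.0055,.077],10.8)
E
```

```text
t 10.35 pos [ 0.5449 -0.0465  0.077 ] toolx [-0. -0. -1.] zyaw 10.83 F [-0.47  0.22 -1.44] gap 0.0156
shift units [-0.    0.95  0.51]
spin deg 0.03243105985360728 units 0.0003
```

{"api": "play_rows", "payload": {"increments": [{"x":0,"y":0.2,"z":0.13,"spin":0},{"x":0,"y":0.25,"z":0.13,"spin":0},{"x":0,"y":0.25,"z":0.13,"spin":0},{"x":0,"y":0.25,"z":0.12,"spin":0},{"x":0,"y":0,"z":0,"spin":0},{"x":0,"y":0,"z":0,"spin":0},{"x":0,"y":0,"z":0,"spin":0},{"x":0,"y":0,"z":0,"spin":0},{"x":0,"y":0,"z":0,"spin":0},{"x":0,"y":0,"z":0,"spin":0}]}}

```text
time: 11.6
eef_pos: [0.5578, -0.0052, 0.0771]
ee_rot: [-2.728, 1.571, -2.54]
ft_force: [-0.5, 0.5, -0.9]
finger_gap: 0.0158
```

```bash
python3 - <<'E'
from h import *
from rig import monitor,capture
plan(monitor.state(),[.5578,-.0055,.077],10.8)
d={n:capture(n) for n in("scene","side")};pickle.dump(d,open("c3.pkl","wb"))
a=cv2.resize(d["scene"]["image"][145:295,215:355],(560,600),interpolation=cv2.INTER_CUBIC)
b=cv2.resize(d["side"]["image"][200:300,240:300],(240,400),interpolation=cv2.INTER_CUBIC)
b=np.vstack([b,np.zeros((200,240,3),np.uint8)])
cv2.imwrite("pics/s5.png",np.hstack([a,b]))
E
```

```text
t 11.6 pos [ 0.5578 -0.0052  0.0771] toolx [-0. -0. -1.] zyaw 10.83 F [-0.48  0.54 -0.87] gap 0.0158
shift units [ 0.   -0.01 -0.  ]
spin deg 0.025941536252702235 units 0.0002
```

View pics/s5.png

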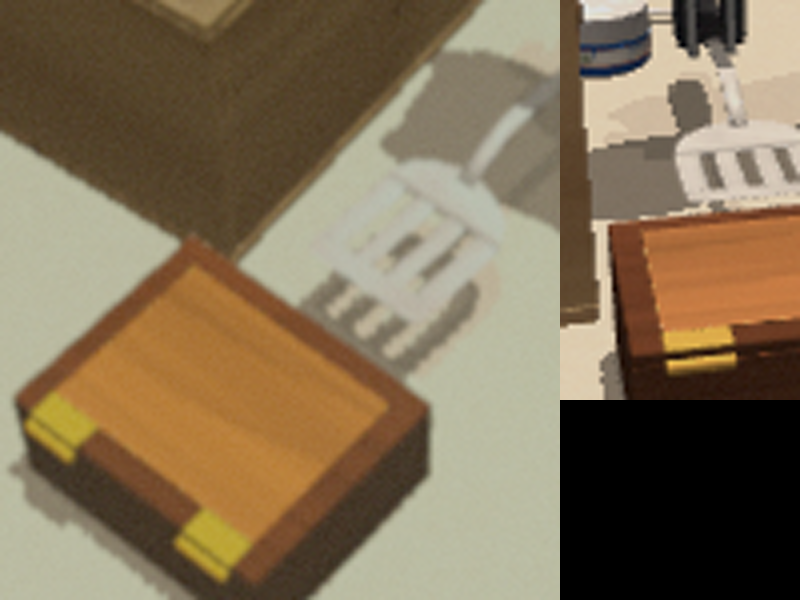

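The scene view shows the blade square to the box front and centred, with its tip corners at (293,207) and (320,226).

```bash
python3 - <<'E'
from h import *
d=pickle.load(open("c3.pkl","rb"));a,b=d["scene"],d["side"]
print("far corner",tri(a,(293.3,207.5),b,(271.3,249.5)))
u=np.array([-.1874,.9823,0]);n=np.array([.9823,.1874,0]);T=np.array([.5578,-.0052,0])+.206*u
for z in(.052,.056,.060,.064):
  print(z,[(proj(c,[*(T+s*n)[:2],z])).round(1) for c in(a,b) for s in(.036,-.036)])
E
```

```text
far corner (array([0.55495348, 0.20286743, 0.05811175]), array([-0.4, -1.1,  1.2,  0.9]))
0.052 [array([292.7, 208.6]), array([319.4, 227.2]), array([272.8, 253.2]), array([307. , 249.8])]
0.056 [array([292.7, 207.4]), array([319.4, 226.1]), array([272.7, 251.5]), array([307. , 248.1])]
0.06 [array([292.6, 206.3]), array([319.4, 225. ]), array([272.7, 249.8]), array([306.9, 246.4])]
0.064 [array([292.6, 205.1]), array([319.5, 223.8]), array([272.6, 248. ]), array([306.9, 244.7])]
```

{"api": "play_rows", "payload": {"increments": [{"x":0.025,"y":0.15,"z":0,"spin":0},{"x":0,"y":0.2,"z":0,"spin":0},{"x":0,"y":0.2,"z":0,"spin":0},{"x":0,"y":0.2,"z":0,"spin":0},{"x":0,"y":0.15,"z":0,"spin":0},{"x":0,"y":0.15,"z":0,"spin":0},{"x":0,"y":0.1,"z":0,"spin":0},{"x":0,"y":0.1,"z":0,"spin":0},{"x":0,"y":0,"z":0,"spin":0},{"x":0,"y":0,"z":0,"spin":0}]}}

```text
time: 12.95
eef_pos: [0.5485, 0.0438, 0.0761]
ee_rot: [-1.789, 1.571, -1.6]
ft_force: [-0.2, -0.3, -1.0]
finger_gap: 0.0152
```

{"api": "play_rows", "payload": {"increments": [{"x":0,"y":0.1,"z":0,"spin":0},{"x":0,"y":0.1,"z":0,"spin":0},{"x":0,"y":0.1,"z":0,"spin":0},{"x":0,"y":0.1,"z":0,"spin":0},{"x":0,"y":0.1,"z":0,"spin":0},{"x":0,"y":0,"z":0,"spin":0},{"x":0,"y":0,"z":0,"spin":0},{"x":0,"y":0,"z":0,"spin":0},{"x":0,"y":0,"z":0,"spin":0},{"x":0,"y":0,"z":0,"spin":0}]}}

```text
time: 14.2
eef_pos: [0.5447, 0.0635, 0.076]
ee_rot: [-2.499, 1.571, -2.31]
ft_force: [0.1, 0.4, -0.5]
finger_gap: 0.0158
```

```bash
python3 - <<'E'
from h import *
from rig import monitor,capture
plan(monitor.state(),[.5578,-.0055,.077],10.8)
d={n:capture(n) for n in("scene","side")};o=pickle.load(open("c3.pkl","rb"))
for k,(y,x) in(("scene",(slice(265,300),slice(215,325))),("side",(slice(262,325),slice(245,360)))):
    A=o[k]["image"][y,x].astype(np.float32).mean(2);B=d[k]["image"][y,x].astype(np.float32).mean(2)
    print(k,cv2.phaseCorrelate(A,B),np.abs(A-B).mean())
pickle.dump(d,open("c4.pkl","wb"))
E
```

```text
t 14.2 pos [0.5447 0.0635 0.076 ] toolx [-0. -0. -1.] zyaw 10.83 F [ 0.06  0.43 -0.48] gap 0.0158
shift units [-0.02 -1.76 -0.  ]
spin deg 0.02729130892647902 units 0.0002
scene ((-0.01738505667064061, 0.04216380133584252), 1.0195342556194023) 1.8223375
side ((0.001632969684457919, -0.08262736526533843), 0.9409502879406015) 1.721693
```

The blade is about 30 mm in, there is no reaction force, and the box hasn't moved. Now I'll prise the lid up.

{"api": "play_rows", "payload": {"increments": [{"x":-0.08,"y":0,"z":0,"spin":0},{"x":-0.1,"y":0,"z":0,"spin":0},{"x":-0.12,"y":0.01,"z":0,"spin":0},{"x":-0.12,"y":0.01,"z":0,"spin":0},{"x":-0.12,"y":0.02,"z":0,"spin":0},{"x":-0.12,"y":0.02,"z":0,"spin":0},{"x":-0.12,"y":0.03,"z":0,"spin":0},{"x":-0.12,"y":0.04,"z":0,"spin":0},{"x":0,"y":0,"z":0,"spin":0},{"x":0,"y":0,"z":0,"spin":0}]}}

```text
time: 15.55
eef_pos: [0.5436, 0.0689, 0.112]
ee_rot: [2.491, 1.571, 2.681]
ft_force: [0.1, 1.3, -1.5]
finger_gap: 0.0162
```

```bash
python3 - <<'E'
from h import *
from rig import monitor,capture
plan(monitor.state(),[.5578,-.0055,.077],10.8)
d={n:capture(n) for n in("scene","side")}
a=cv2.resize(d["scene"]["image"][135:295,205:365],(480,480),interpolation=cv2.INTER_CUBIC)
b=cv2.resize(d["side"]["image"][190:330,225:365],(320,320),interpolation=cv2.INTER_CUBIC)
b=np.vstack([b,np.zeros((160,320,3),np.uint8)])
cv2.imwrite("pics/s6.png",np.hstack([a,b]))
E
```

```text
t 15.55 pos [0.5436 0.0689 0.112 ] toolx [-0.  0. -1.] zyaw 10.84 F [ 0.14  1.26 -1.47] gap 0.0162
shift units [ 0.87 -1.89 -0.  ]
spin deg 0.044699782760318385 units 0.0004
```

View pics/s6.png

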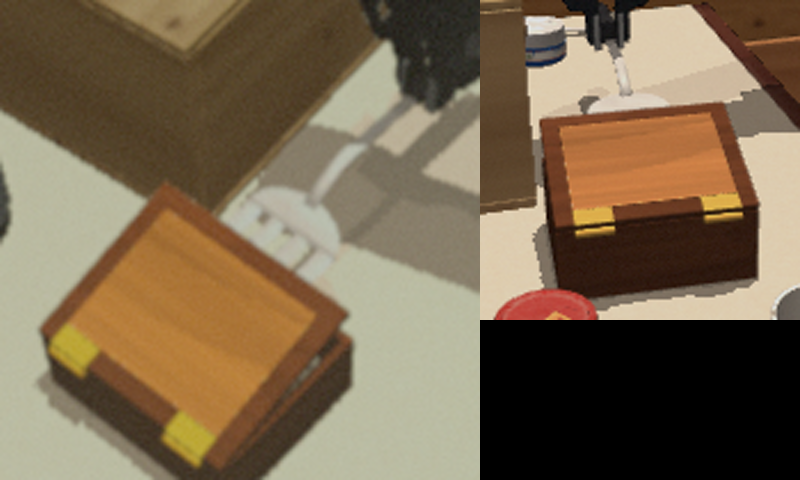

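The lid is lifted evenly, about 0.3 rad, and the box is still in place. I'll continue along the arc.

{"api": "play_rows", "payload": {"increments": [{"x":-0.12,"y":0.04,"z":0,"spin":0},{"x":-0.12,"y":0.05,"z":0,"spin":0},{"x":-0.12,"y":0.05,"z":0,"spin":0},{"x":-0.12,"y":0.06,"z":0,"spin":0},{"x":-0.11,"y":0.07,"z":0,"spin":0},{"x":-0.11,"y":0.07,"z":0,"spin":0},{"x":-0.1,"y":0.08,"z":0,"spin":0},{"x":-0.1,"y":0.09,"z":0,"spin":0},{"x":-0.09,"y":0.1,"z":0,"spin":0},{"x":-0.08,"y":0.1,"z":0,"spin":0}]}}

```text
time: 16.9
eef_pos: [0.5383, 0.0969, 0.1551]
ee_rot: [-0.058, 1.571, 0.131]
ft_force: [-0.3, -0.2, -1.0]
finger_gap: 0.0156
```

{"api": "play_rows", "payload": {"increments": [{"x":-0.08,"y":0.11,"z":0,"spin":0},{"x":-0.07,"y":0.12,"z":0,"spin":0},{"x":-0.07,"y":0.12,"z":0,"spin":0},{"x":-0.06,"y":0.12,"z":0,"spin":0},{"x":-0.05,"y":0.12,"z":0,"spin":0},{"x":-0.04,"y":0.12,"z":0,"spin":0},{"x":-0.03,"y":0.12,"z":0,"spin":0},{"x":0,"y":0.12,"z":0,"spin":0},{"x":0,"y":0,"z":0,"spin":0},{"x":0,"y":0,"z":0,"spin":0}]}}

```text
time: 18.15
eef_pos: [0.5312, 0.1338, 0.1707]
ee_rot: [-2.614, 1.57, -2.425]
ft_force: [0.1, 0.1, -1.4]
finger_gap: 0.0159
```

```bash
python3 - <<'E'
from h import *
from rig import monitor,capture
plan(monitor.state(),[.5578,-.0055,.077],10.8)
d={n:capture(n) for n in("scene","side")}
a=cv2.resize(d["scene"]["image"][135:295,205:365],(480,480),interpolation=cv2.INTER_CUBIC)
b=cv2.resize(d["side"]["image"][170:330,215:375],(320,320),interpolation=cv2.INTER_CUBIC)
b=np.vstack([b,np.zeros((160,320,3),np.uint8)])
cv2.imwrite("pics/s7.png",np.hstack([a,b]))
E
```

```text
t 18.15 pos [0.5312 0.1338 0.1707] toolx [-0. -0. -1.] zyaw 10.84 F [ 0.05  0.11 -1.44] gap 0.0159
shift units [ 2.34 -3.55 -0.  ]
spin deg 0.03752573439865614 units 0.0003
```

View pics/s7.png

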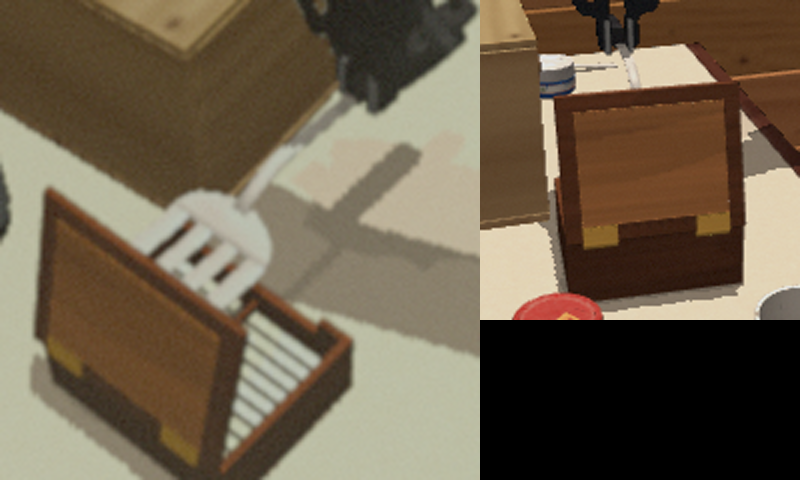

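The lid is at about 1.25 rad and the blade is square behind it. I'll push it past upright, slowly.

{"api": "play_rows", "payload": {"increments": [{"x":0,"y":0.09,"z":0,"spin":0},{"x":0,"y":0.09,"z":0,"spin":0},{"x":0,"y":0.09,"z":0,"spin":0},{"x":0,"y":0.09,"z":0,"spin":0},{"x":0,"y":0.09,"z":0,"spin":0},{"x":0,"y":0.09,"z":0,"spin":0},{"x":0,"y":0.08,"z":0,"spin":0},{"x":0,"y":0.08,"z":0,"spin":0},{"x":0,"y":0.08,"z":0,"spin":0},{"x":0,"y":0.08,"z":0,"spin":0}]}}

```text
time: 19.5
eef_pos: [0.5247, 0.1679, 0.1708]
ee_rot: [-2.657, 1.571, -2.468]
ft_force: [0.3, -0.6, -2.1]
finger_gap: 0.0159
```

{"api": "play_rows", "payload": {"increments": [{"x":0,"y":0.08,"z":0,"spin":0},{"x":0,"y":0.08,"z":0,"spin":0},{"x":0,"y":0.08,"z":0,"spin":0},{"x":0,"y":0.08,"z":0,"spin":0},{"x":0,"y":0.08,"z":0,"spin":0},{"x":0,"y":0.07,"z":0,"spin":0},{"x":0,"y":0,"z":0,"spin":0},{"x":0,"y":0,"z":0,"spin":0},{"x":0,"y":0,"z":0,"spin":0},{"x":0,"y":0,"z":0,"spin":0}]}}

```text
time: 20.75
eef_pos: [0.5213, 0.1861, 0.1709]
ee_rot: [-1.617, 1.571, -1.428]
ft_force: [-0.4, -0.4, -0.7]
finger_gap: 0.0158
```

```bash
python3 - <<'E'
from h import *
from rig import monitor,capture
plan(monitor.state(),[.5352,-.0807,.077],-5)
d={n:capture(n) for n in("scene","side")};pickle.dump(d,open("c7.pkl","wb"))
# predicted lid top edge corners in side/scene for several angles
H=np.array([.4995,.300,.065])+.065*np.array([-.1874,.9823,0]);n=np.array([.9823,.1874,0]);u=np.array([-.1874,.9823,0])
im=d["side"]["image"]
for th in(1.4,1.57,1.7,1.83,1.95):
    e=H+.13*(-np.cos(th)*u+np.array([0,0,np.sin(th)]));print(th,proj(d["side"],e).round(1),proj(d["scene"],e).round(1))
col=int(proj(d["side"],H+[0,0,.13])[0]);print(col,[tuple(im[r,col]) for r in range(180,262,4)])
E
```

```text
t 20.75 pos [0.5213 0.1861 0.1709] toolx [ 0. -0. -1.] zyaw 10.83 F [-0.4  -0.41 -0.72] gap 0.0158
shift units [ 2.35 -6.62 -0.91]
spin deg 15.825708914921691 units 0.1319
1.4 [300.5 214.6] [249.8 224. ]
1.57 [302.7 218.5] [240.7 231.5]
1.7 [304.6 223. ] [233.8 238.1]
1.83 [306.5 228.9] [227.1 245.5]
1.95 [308.3 235.5] [221.2 252.7]
302 [(np.uint8(23), np.uint8(21), np.uint8(21)), (np.uint8(29), np.uint8(55), np.uint8(88)), (np.uint8(31), np.uint8(57), np.uint8(87)), (np.uint8(32), np.uint8(61), np.uint8(90)), (np.uint8(182), np.uint8(211), np.uint8(227)), (np.uint8(183), np.uint8(212), np.uint8(228)), (np.uint8(182), np.uint8(211), np.uint8(227)), (np.uint8(182), np.uint8(212), np.uint8(227)), (np.uint8(184), np.uint8(212), np.uint8(227)), (np.uint8(182), np.uint8(213), np.uint8(227)), (np.uint8(184), np.uint8(214), np.uint8(227)), (np.uint8(184), np.uint8(213), np.uint8(227)), (np.uint8(201), np.uint8(217), np.uint8(227)), (np.uint8(182), np.uint8(199), np.uint8(211)), (np.uint8(148), np.uint8(175), np.uint8(201)), (np.uint8(17), np.uint8(29), np.uint8(49)), (np.uint8(10), np.uint8(21), np.uint8(40)), (np.uint8(26), np.uint8(43), np.uint8(72)), (np.uint8(24), np.uint8(43), np.uint8(68)), (np.uint8(24), np.uint8(45), np.uint8(70)), (np.uint8(28), np.uint8(44), np.uint8(71))]
```

The force is near zero and the lid edge is at side row ~238, which matches the 1.95 rad stop. I'll withdraw and lay the turner down.

{"api": "play_rows", "payload": {"increments": [{"x":0,"y":-0.3,"z":0,"spin":0},{"x":0,"y":-0.6,"z":0,"spin":0},{"x":0,"y":-0.7,"z":-0.1,"spin":0},{"x":0,"y":-0.8,"z":-0.1,"spin":0},{"x":0,"y":-0.8,"z":-0.1,"spin":0},{"x":0,"y":-0.8,"z":-0.2,"spin":0},{"x":0,"y":-0.8,"z":-0.2,"spin":0},{"x":0,"y":-0.8,"z":-0.2,"spin":0},{"x":0,"y":-0.6,"z":0,"spin":0},{"x":0,"y":-0.4,"z":0,"spin":0}]}}

```text
time: 22.1
eef_pos: [0.5354, -0.0821, 0.1708]
ee_rot: [-1.888, 1.57, -1.701]
ft_force: [-0.1, 0.2, -0.6]
finger_gap: 0.0161
```

{"api": "play_rows", "payload": {"increments": [{"x":0,"y":0,"z":0,"spin":0},{"x":0.5,"y":0,"z":0,"spin":0},{"x":0.7,"y":0,"z":0,"spin":0},{"x":0.7,"y":0,"z":0,"spin":0},{"x":0.6,"y":0,"z":0,"spin":0},{"x":0.5,"y":0,"z":0,"spin":0},{"x":0.3,"y":0,"z":0,"spin":0},{"x":0.2,"y":0,"z":0,"spin":0},{"x":0.1,"y":0,"z":0,"spin":0},{"x":0,"y":0,"z":0,"spin":0}]}}

```text
time: 23.35
eef_pos: [0.5357, -0.0799, 0.027]
ee_rot: [-0.5, 1.57, -0.311]
ft_force: [0.1, 0.1, -1.1]
finger_gap: 0.0158
```

Now I'll ease down the last few millimetres, release with a moderate opening, and rise.

{"api": "play_rows", "payload": {"increments": [{"x":0.05,"y":0,"z":0,"spin":0},{"x":0.05,"y":0,"z":0,"spin":0},{"x":0.05,"y":0,"z":0,"spin":0},{"x":0,"y":0,"z":0,"spin":0},{"x":0,"y":0,"z":0,"spin":0},{"x":0,"y":0,"z":0,"spin":0},{"x":0,"y":0,"z":0,"spin":0},{"x":0,"y":0,"z":0,"spin":0},{"x":0,"y":0,"z":0,"spin":0},{"x":0,"y":0,"z":0,"spin":0}]}}

```text
time: 24.6
eef_pos: [0.5355, -0.0798, 0.0209]
ee_rot: [-1.227, 1.571, -1.038]
ft_force: [-0.3, -0.1, -1.2]
finger_gap: 0.0155
```

{"api": "play_rows", "payload": {"increments": [{"x":0,"y":0,"z":0,"spin":0},{"x":0,"y":0,"z":0,"spin":0},{"x":0,"y":0,"z":0,"spin":0},{"x":0,"y":0,"z":0,"spin":0},{"x":0,"y":0,"z":0,"spin":0},{"x":0,"y":0,"z":0,"spin":0},{"x":0,"y":0,"z":0,"spin":0},{"x":-0.1,"y":0,"z":0,"spin":0},{"x":-0.2,"y":0,"z":0,"spin":0},{"x":-0.3,"y":0,"z":0,"spin":0}], "claw": 60}}

```text
time: 25.85
eef_pos: [0.5354, -0.0798, 0.0455]
ee_rot: [2.73, 1.571, 2.919]
ft_force: [0.4, 0.0, 0.3]
finger_gap: 0.06
```

{"api": "play_rows", "payload": {"increments": [{"x":-0.4,"y":0,"z":0,"spin":0},{"x":-0.5,"y":0,"z":0,"spin":0},{"x":-0.5,"y":0,"z":0,"spin":0},{"x":-0.5,"y":0,"z":0,"spin":0},{"x":-0.5,"y":0,"z":0,"spin":0},{"x":-0.5,"y":0,"z":0,"spin":0},{"x":-0.3,"y":0,"z":0,"spin":0},{"x":0,"y":0,"z":0,"spin":0},{"x":0,"y":0,"z":0,"spin":0},{"x":0,"y":0,"z":0,"spin":0}]}}

```text
time: 27.1
eef_pos: [0.535, -0.0798, 0.1721]
ee_rot: [2.725, 1.569, 2.914]
ft_force: [-0.2, -0.3, 0.0]
finger_gap: 0.0601
```

```bash
python3 - <<'E'
from h import *
from rig import monitor,capture
plan(monitor.state(),[.5352,-.0807,.077],-5)
d={n:capture(n) for n in("scene","side")}
a=cv2.resize(d["scene"]["image"][115:295,205:445],(480,360),interpolation=cv2.INTER_CUBIC)
b=cv2.resize(d["side"]["image"][170:330,215:375],(320,320),interpolation=cv2.INTER_CUBIC)
b=np.vstack([b,np.zeros((40,320,3),np.uint8)])
cv2.imwrite("pics/s8.png",np.hstack([a,b]))
o=pickle.load(open("c3.pkl","rb"))
for k,y,x in(("scene",slice(300,480),slice(80,330)),("side",slice(292,480),slice(240,470))):
    print(k,cv2.phaseCorrelate(o[k]["image"][y,x].mean(2).astype(np.float32),d[k]["image"][y,x].mean(2).astype(np.float32)))
E
```

```text
t 27.1 pos [ 0.535  -0.0798  0.1721] toolx [-0.002  0.    -1.   ] zyaw 10.84 F [-0.16 -0.31  0.04] gap 0.0601
shift units [ 2.38 -0.03  0.  ]
spin deg 15.843292754513271 units 0.132
scene ((-0.033179891469927725, -0.020845705670737402), 0.9297527163187663)
side ((0.0037850443164302305, 0.014866898466991074), 0.9562411108778582)
```

View pics/s8.png

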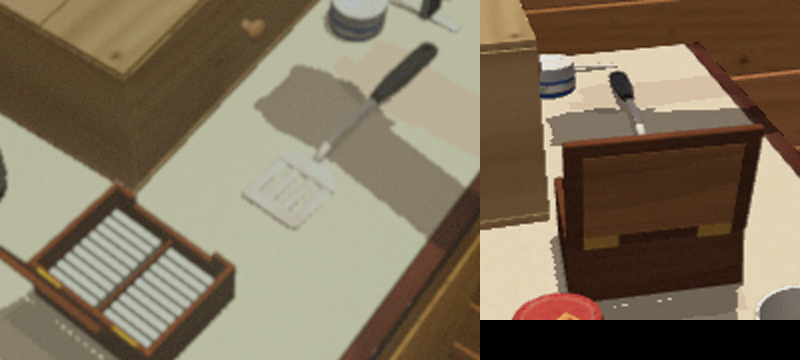

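The lid leans back open, the turner lies flat well clear of the box, and the bystanders haven't moved. I'm handing the job in.

```bash
python3 -c "
from rig import job
print(job.close_job())"
```

```text
the job is handed in; nothing more can be done
None
```

The tea box is open and the turner is lying flat on the worktop. I handed the job in at about 27 s; it reports no verdict.

I gripped the turner by its handle, slid the blade about 30 mm into the notch and lifted the lid to about 0.3 rad. I then swung the lid past upright, backed the blade out and laid the turner down.

**Last checks, from the camera pictures:**
- **Lid:** it leans back open, near its 1.95 rad stop. I estimated this from where its top edge shows in the side view.
- **Turner:** it lies flat and right way up, with its tip roughly 0.18 m from the box's centre. I worked that distance out from the arm's position.
- **Box and bystanders:** none had visibly moved. Comparing pictures before and after showed a shift under 0.1 pixel over the mug and onion area.
- **Forces:** the wrist force readings stayed within about 2 N while the blade was at the box.

**Did not match or went wrong:**
- The fingers closed to about 16 mm on the handle, which was given as 24 mm wide, but the grip held.
- The blade tip drooped 3–5 mm while held, and I allowed for that when lining up with the notch.
- The box's lid corners measured about 2–4 mm low in the two views.
- The first three move calls were refused because I left keys out of the rows; the arm did not move.

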